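Match three block heels to their soles

TASK

Pick out the three flat-fronted block heels and set each one, rubber side up, on the heel end of the sole of its own size (small on small, medium on medium, large on large), squarely on the pale heel seat with its rounded back flush with the sole's back edge and its flat front towards the toe. Leave the two round heels, the green last and the hammer where they are.

Things in the scene. Friction and masses are not known exactly. Their poses are not given: they have to be found in the camera images.
- heel_small: The small block heel: loose, upright, D-shaped, brown leather, top face black rubber on the rounded rear half, tan leather in front. 40 mm wide, 46 mm long, 30 mm high: half-round back, then straight upright flanks 26 mm long to the flat front. About 45 g. Origin: on the underside, rearmost point of the rounded back; x level from there to the flat front (at x = 46 mm), y left, z up.
- heel_medium: The medium block heel: loose, upright, D-shaped, brown leather, top face black rubber on the rounded rear half, tan leather in front. 51 mm wide, 57 mm long, 36 mm high: half-round back, then straight upright flanks 31.5 mm long to the flat front. About 85 g. Origin: on the underside, rearmost point of the rounded back; x level from there to the flat front (at x = 57 mm), y left, z up.
- heel_large: The large block heel: loose, upright, D-shaped, brown leather, top face black rubber on the rounded rear half, tan leather in front. 62 mm wide, 68 mm long, 44 mm high: half-round back, then straight upright flanks 37 mm long to the flat front. About 150 g. Origin: on the underside, rearmost point of the rounded back; x level from there to the flat front (at x = 68 mm), y left, z up.
- round_heel_a: A loose round heel of the same brown leather, black rubber top, 48 mm in diameter at the foot, waisted to 34 mm, 40 mm high, a full circle seen from above. To be left alone. Origin: centre of its underside, z up.
- round_heel_b: A loose round heel of the same brown leather, black rubber top, 48 mm in diameter at the foot, waisted to 34 mm, 40 mm high, a full circle seen from above. To be left alone. Origin: centre of its underside, z up.
- sole_small: The small sole: tan leather, fixed flat on the bench, 5 mm thick, 160 mm long, 62 mm wide at the ball, 40 mm at the heel end, where a paler D-shaped seat 46 mm long marks its heel's place. Origin: on the bench plane, rearmost point of the rounded heel end; x along the sole's middle to the toe, y left, z up; upper face at z = 5 mm.
- sole_medium: The medium sole: tan leather, fixed flat on the bench, 5 mm thick, 205 mm long, 78 mm wide at the ball, 51 mm at the heel end, where a paler D-shaped seat 57 mm long marks its heel's place. Origin: on the bench plane, rearmost point of the rounded heel end; x along the sole's middle to the toe, y left, z up; upper face at z = 5 mm.
- sole_large: The large sole: tan leather, fixed flat on the bench, 5 mm thick, 255 mm long, 94 mm wide at the ball, 62 mm at the heel end, where a paler D-shaped seat 68 mm long marks its heel's place. Origin: on the bench plane, rearmost point of the rounded heel end; x along the sole's middle to the toe, y left, z up; upper face at z = 5 mm.
- last: A green plastic shoe last (foot form) standing loose on the bench, 250 mm long, 86 mm wide, 97 mm high at the heel. To be left alone. Origin: under its rearmost point; x to its toe, z up.
- hammer: A loose hammer lying on the bench, 270 mm long. To be left alone. Its length runs along its own x, the handle to -x.

How it is judged:
By the outcome, as a careful person would: the job done as asked, in the order asked, and still so for the second after the job is handed in, with the robot touching nothing.
It also fails if it takes over 77 s, if anything falls off the work surface, if the arm or the gripper's body presses on something with over 40 N, if the wrist force passes 120 N, or if a joint passes its speed limit or range.

ROBOT

A 6-joint arm with a two-finger parallel gripper is mounted at the origin on the work surface. World frame = base frame: x ahead of the robot, y to its left, z up, the work surface at z = 0. Lengths are in m, angles in rad, forces in N, time in s.
With the tool pointing down it reaches from about 0.3 to 0.85 m from the base axis. Payload 5.4 kg.
Tool frame: the origin (TCP) lies where the fingers leave the gripper's body, on its centre line; the fingertips stand 73 mm ahead of it and the grasp point (between the pads) lies 54 mm ahead of it; z points along the fingers, y is the line along which they close (so a half turn about z gives the same grasp; the last joint's range is limited). The gripper opens to 85 mm and grips with 20 to 120 N. Pads are 22 mm wide; open, the fingers measure 114 mm over their backs; the gripper's body (76 mm by 85 mm) begins 54 mm behind the grasp point. The pads swing forward as they close: fully open they stand 13 mm farther back than shut.
Start: joints at [-1.353, 0.158, 1.597, -0, 1.386, -0.21], TCP at [0.239, -0.523, 0.304] pointing down, gripper open.
Joint ranges: [-2.91, 2.91], [-0.94, 2.29], [0.18, 2.7], [-1.29, 4.43], [0.17, 2.64], [-3, 3]. Speed limits (rad/s): [2.57, 2.57, 3.14, 3.14, 3.14, 3.14].

INTERFACE

Orientations are given as a rotation vector (axis times angle).
In Python, from rig import * gives the robot as it stands.
- The arm moves only by the tool arm_command, never from a script. Its argument "motion" is a list of rows, each a list of 2 entries, a list of its own where there are three numbers: the shift along the tool's x, y, z in m, then the turn about the tool's z in degrees. In form: [[[x, y, z], turn], ...]. A call has 1 to 5 rows; each row is the pose to reach, as a shift and turn from the pose commanded when the call began, along the tool's axes at that moment; what a row does not reach only later rows make up. A row lasts 1/8 s, in which the tool goes at most 62.5 mm and 10.7 degrees, less where a joint would pass 70% of its speed; a pose out of reach is approached as far as the arm can. A call with a gripper value outside its range is refused whole. "jaw" is the opening, from 0 (shut) to 1 (fully open), set as the call begins (left out, the last holds). The fingers move at their own pace and stop on an object; "newtons" is the grip in N (left out, the last holds). Time passes only in rows, so rows that repeat a pose let the fingers close. It gives the time, the measured TCP pose, the force, the opening and the grip force at its end, in the units of the state.
- get_obs(): the state, without advancing time (a new reading comes with each control period).
- snapshot(name): name is "scene" or "top" or "wrist"; returns the picture (400x640x3 uint8, red, green, blue); there is no depth.
- get_calibration(name): a dict with "K" (3x3 intrinsics, pixels), "cam_to_world" (4x4, takes a point from camera to world coordinates). Camera axes: x right, y down, z forward; pixel columns grow to the right and rows downward; lengths in m; the calibration is good to about 2 mm. A picture is of the moment at which its call begins: read the wrist's pose just before it. get_calibration takes no time and is no camera call; for the wrist camera it gives the pose at the moment of the call.
- job_done(): hands the job in; it is judged then, once.
The state is a dict: "time_s": time; "qpos": joint angles; "qd": joint speeds; "tau": joint torques, N m; "tool_pos": TCP position; "orientation": TCP orientation; "ft_force": force on the tool from outside, world axes, zero at the start; "ft_torque": the same for the moment, N m; "width": finger opening in m; "gripper_force": force on a finger pad.
Only numpy, scipy, OpenCV 4.12 (cv2) and the standard library are available. Lean on these libraries where they do the work, as an engineer would, in place of code of your own. Each camera call takes 0.05 s, during which the arm holds its last target. There are 200 camera calls.

## Working session

There is one attempt and no reset: what is moved stays moved. The work goes in short steps, Python scripts to look and compute and a tool call to move; the robot and the scene stay as the last step left them, time stands still between calls to the robot, and variables do not carry over. Pictures are saved under pics/ and viewed, at most 14 in all, crops included, and the job is handed in when it is done.

Besides the shell and the picture viewer there is one more tool, called after "Request:" as name([rows], argument=value, ...), one row to a line, values as JSON. arm_command: Moves the arm, as the interface text tells. Its arguments: {"type":"object","properties":{"motion":{"type":"array","items":{"type":"array"}},"jaw":{"type":"number"},"newtons":{"type":"number"}},"required":["motion"]}

```bash
mkdir -p pics; ls
python3 - <<'E'
from rig import *
import cv2
o=get_obs();print(o)
for n in("top","scene"):
    c=get_calibration(n);print(n,c)
    cv2.imwrite(f"pics/{n}0.png",cv2.cvtColor(snapshot(n),cv2.COLOR_RGB2BGR))
E
```

```text
pics
{'time_s': 0.0, 'qpos': array([-1.35309333e+00,  1.59012780e-01,  1.59830036e+00, -1.14642810e-05,
        1.38620892e+00, -2.10090733e-01]), 'qd': array([-0.00152876,  0.00183197, -0.00120311,  0.00011586, -0.00051874,
        0.00025036]), 'tau': array([-2.03776126e-04, -3.96002090e+01, -3.31434488e+01, -3.60639324e-04,
        8.44260736e-03,  1.86063312e-05]), 'tool_pos': array([ 0.23842133, -0.52269851,  0.30290303]), 'orientation': array([-3.06811329e+00, -6.66458194e-01,  2.92160960e-05]), 'ft_force': array([-0.00118565, -0.48698014,  0.22059814]), 'ft_torque': array([-0.00994721, -0.01746345,  0.00147618]), 'gripper_force': 0.0, 'width': 0.08536674390217515}
top {'K': array([[385.67923717,   0.        , 314.56597194],
       [  0.        , 385.67923717, 201.22325625],
       [  0.        ,   0.        ,   1.        ]]), 'cam_to_world': array([[ 1.11938966e-02, -9.98661087e-01,  5.05047541e-02,
         4.00874899e-01],
       [-9.99680544e-01, -1.23213531e-02, -2.20679266e-02,
        -7.86797967e-04],
       [ 2.26606665e-02, -5.02415940e-02, -9.98479983e-01,
         1.46551903e+00],
       [ 0.00000000e+00,  0.00000000e+00,  0.00000000e+00,
         1.00000000e+00]])}
scene {'K': array([[466.43864179,   0.        , 325.60912694],
       [  0.        , 466.43864179, 198.72893104],
       [  0.        ,   0.        ,   1.        ]]), 'cam_to_world': array([[ 0.69370083,  0.51679445, -0.50169976,  1.20378269],
       [ 0.72018582, -0.48746895,  0.49366628, -0.71976902],
       [ 0.01056093, -0.70377377, -0.71034565,  1.090233  ],
       [ 0.        ,  0.        ,  0.        ,  1.        ]])}
```

View pics/top0.png

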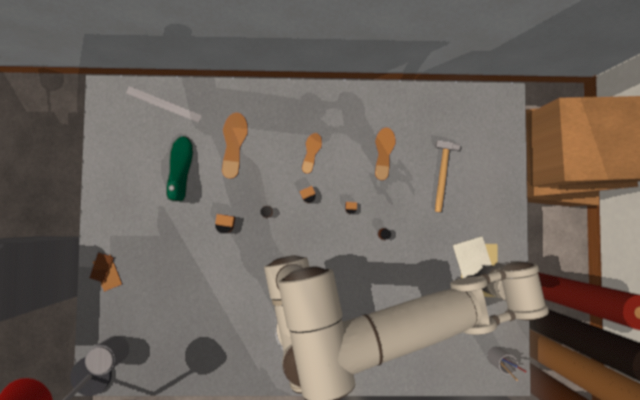

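View pics/scene0.png

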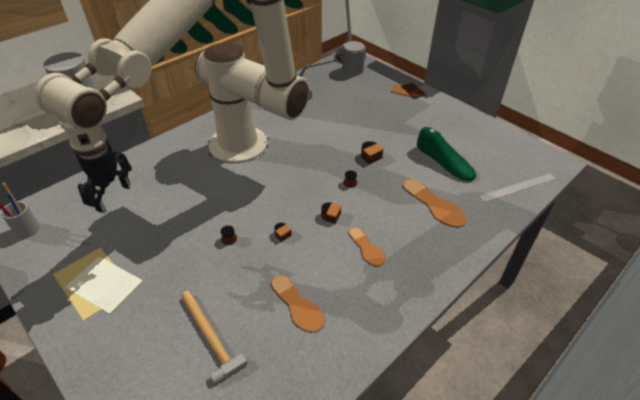

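The top view shows the large, small and medium soles with heel ends at about (230,175), (307,170) and (381,176). The block heels are at (225,223) large, (308,194) medium and (351,207) small; the round heels are at (266,211) and (384,233).

```bash
cat > h.py <<'E'
from rig import *
import cv2, numpy as np
from scipy.spatial.transform import Rotation as R
def cast(uv,z,K,T):
    uv=np.atleast_2d(np.asarray(uv,float))
    d=np.c_[(uv-[K[0,2],K[1,2]])/[K[0,0],K[1,1]],np.ones(len(uv))]@T[:3,:3].T
    o=T[:3,3]; return o+d*((z-o[2])/d[:,2])[:,None]
def proj(p,K,T):
    q=(np.atleast_2d(p)-T[:3,3])@T[:3,:3]; return (q@K.T)[:,:2]/q[:,2:]
def tool(): 
    o=get_obs(); return o,np.array(o["tool_pos"]),R.from_rotvec(o["orientation"]).as_matrix()
def shot(n,save=None):
    c=get_calibration(n); im=cv2.cvtColor(snapshot(n),cv2.COLOR_RGB2BGR)
    if save: cv2.imwrite("pics/"+save,im)
    return im,c["K"],c["cam_to_world"]
E
python3 - <<'E'
from h import *
np.set_printoptions(precision=4,suppress=True)
c=get_calibration("top")
for n,p,z in [("Lsole",(230,178),.005),("Ltoe",(237,115),.005),("Ssole",(307,173),.005),("Stoe",(315,135),.005),("Msole",(381,179),.005),("Mtoe",(386,129),.005),("L",(225,221),.044),("M",(308,193),.036),("S",(351,207),.03),("ra",(266,211),.04),("rb",(384,233),.04)]:
    print(n,cast(p,z,c["K"],c["cam_to_world"])[0])
w=get_calibration("wrist");o,t,Rm=tool();T=w["cam_to_world"];print(w["K"],Rm.T@(T[:3,3]-t),Rm.T@T[:3,:3]);print(Rm)
E
```

```text
Lsole [0.5588 0.2881 0.005 ]
Ltoe [0.8007 0.2668 0.005 ]
Ssole [ 0.5819 -0.0031  0.005 ]
Stoe [ 0.7284 -0.0319  0.005 ]
Msole [ 0.5628 -0.2858  0.005 ]
Mtoe [ 0.7562 -0.3047  0.005 ]
L [0.3962 0.2951 0.044 ]
M [ 0.5035 -0.0076  0.036 ]
S [ 0.4536 -0.1688  0.03  ]
ra [0.4347 0.1464 0.04  ]
rb [ 0.3584 -0.2907  0.04  ]
[[344.5937   0.     313.3972]
 [  0.     344.5937 201.0567]
 [  0.       0.       1.    ]] [ 0.0682 -0.     -0.0695] [[ 0.0002 -0.9633 -0.2685]
 [ 1.      0.0004 -0.0006]
 [ 0.0007 -0.2685  0.9633]]
[[ 0.9099  0.4148 -0.0004]
 [ 0.4148 -0.9099  0.0017]
 [ 0.0004 -0.0017 -1.    ]]
```

Request:
arm_command([
  [[0.05,-0.034,0.006],0],
  [[0.1,-0.068,0.012],0],
  [[0.15,-0.102,0.018],0],
  [[0.2,-0.136,0.024],0],
  [[0.25,-0.17,0.03],0],
])

```text
time_s: 0.72
tool_pos: [0.396, -0.2629, 0.2734]
orientation: [-3.07, -0.666, -0.0]
ft_force: [0.9, -0.8, 0.1]
width: 0.0852
gripper_force: 0.0
```

Request:
arm_command([
  [[0.045,-0.03,0.006],6],
  [[0.09,-0.06,0.012],12],
  [[0.135,-0.09,0.018],18],
  [[0.175,-0.124,0.023],24.5],
  [[0.175,-0.124,0.023],24.5],
])

```text
time_s: 1.35
tool_pos: [0.5035, -0.0762, 0.2499]
orientation: [-3.14, -0.007, 0.003]
ft_force: [0.3, -0.3, 0.1]
width: 0.0858
gripper_force: 0.0
```

Run:
```python
from h import *
im,K,T=shot("wrist","w1.png"); np.savez("w1.npz",im=im,K=K,T=T); o,t,Rm=tool(); print(t,o["qpos"],o["time_s"],np.abs(o["qd"]).max(),Rm.round(3),T[:3,3])
```

```text
[ 0.50317285 -0.07794941  0.2501959 ] [-3.91263872e-01  3.64561354e-02  1.83741089e+00 -3.15238257e-04
  1.26927303e+00  1.17566863e+00] 1.4 0.0520708654641559 [[ 1.     0.004 -0.002]
 [ 0.004 -1.     0.   ]
 [-0.002 -0.    -1.   ]] [ 0.57179325 -0.07583762  0.31923368]
```

View pics/w1.png

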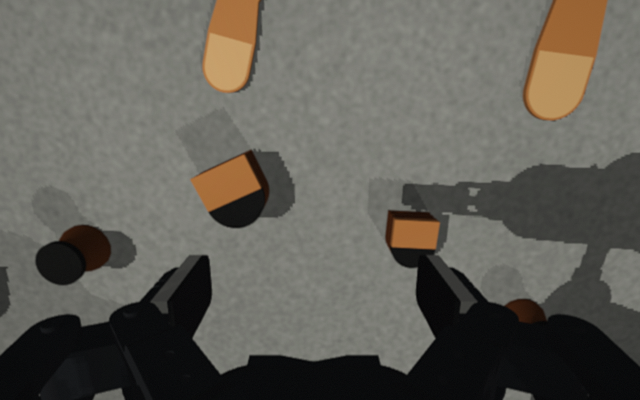

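The wrist view shows the small seat at (228,62), the medium seat at (557,85), the medium heel's tan top at (227,182) and the small heel's at (412,232). All are clear to measure.

```bash
cat >> h.py <<'E'
def blobs(im,kind,amin=300):
    h,s,v=cv2.split(cv2.cvtColor(im,cv2.COLOR_BGR2HSV))
    if kind=="seat": m=(h<25)&(s>80)&(s<155)&(v>150)
    else: m=(h<20)&(s>=155)&(v>130)
    m=cv2.morphologyEx(m.astype(np.uint8),cv2.MORPH_OPEN,np.ones((3,3),np.uint8))
    cs,_=cv2.findContours(m,cv2.RETR_EXTERNAL,cv2.CHAIN_APPROX_NONE)
    return [c[:,0,:] for c in cs if cv2.contourArea(c)>amin]
def wrect(c,z,K,T):
    p=cast(c,z,K,T)[:,:2]; r=cv2.minAreaRect((p*1000).astype(np.float32)); return r,p
E
python3 - <<'E'
from h import *
d=np.load("w1.npz");im,K,T=d["im"],d["K"],d["T"]
hsv=cv2.cvtColor(im,cv2.COLOR_BGR2HSV)
for p in[(228,62),(235,20),(557,85),(575,30),(227,182),(412,232),(255,170)]: print(p,hsv[p[1],p[0]])
for k in("seat","tan"):
  for c in blobs(im,k):
    z=.005
    cc=c.mean(0)
    if k=="tan" and cc[1]>120: z=.036 if cc[0]<320 else .03
    r,p=wrect(c,z,K,T); print(k,cc,[np.round(x,1) for x in r])
E
```

```text
(228, 62) [ 17 118 197]
(235, 20) [ 14 159 172]
(557, 85) [ 17 125 183]
(575, 30) [ 14 169 155]
(227, 182) [ 14 166 166]
(412, 232) [ 14 167 165]
(255, 170) [ 11 191  32]
seat [558.45673077  81.10096154] [array([ 587.9, -286. ]), array([48.8, 53.5]), np.float64(83.5)]
seat [225.66071429  59.875     ] [array([ 6.04e+02, -1.00e-01]), array([38.4, 44.7]), np.float64(75.5)]
tan [414.90441176 233.82352941] [array([ 460.3, -166.5]), array([39.6, 25.4]), np.float64(86.9)]
tan [225.98181818 182.6       ] [array([507.5,  -1.6]), array([31.1, 49.7]), np.float64(24.5)]
tan [573.8952381   27.16666667] [array([ 633.3, -288.3]), array([42.3, 49.2]), np.float64(0.2)]
tan [236.12578616  19.28301887] [array([640.5,  -9.5]), array([38.3, 32.8]), np.float64(78.9)]
```

Run:
```python
from h import *
d=np.load("w1.npz");im,K,T=d["im"],d["K"],d["T"]
hsv=cv2.cvtColor(im,cv2.COLOR_BGR2HSV)
for lab,u0,v0,u1,v1 in[("M",571,40,549,128),("S",233,25,226,98)]:
  f=np.linspace(0,1,2*(v1-v0)+1)
  for t in f[(f<.3)|(f>.8)][::1]:
    u=u0+t*(u1-u0);v=v0+t*(v1-v0); print(lab,round(v,1),hsv[int(round(v)),int(round(u))],end=";")
  print()
cv2.imwrite("pics/z1.png",np.hstack([cv2.resize(im[0:130,510:630],None,fx=3,fy=3,interpolation=0),cv2.resize(im[0:130,180:280],None,fx=3,fy=3,interpolation=0)]))
```

```text
M 40.0 [ 14 170 156];M 40.5 [ 14 170 156];M 41.0 [ 14 171 154];M 41.5 [ 14 168 156];M 42.0 [ 14 168 156];M 42.5 [ 14 168 156];M 43.0 [ 14 168 155];M 43.5 [ 14 168 156];M 44.0 [ 14 168 156];M 44.5 [ 14 168 156];M 45.0 [ 14 167 157];M 45.5 [ 14 169 157];M 46.0 [ 14 169 157];M 46.5 [ 14 168 156];M 47.0 [ 14 169 157];M 47.5 [ 14 167 157];M 48.0 [ 14 167 157];M 48.5 [ 14 167 157];M 49.0 [ 14 169 155];M 49.5 [ 14 168 156];M 50.0 [ 14 168 156];M 50.5 [ 14 168 156];M 51.0 [ 14 170 156];M 51.5 [ 14 168 156];M 52.0 [ 14 168 156];M 52.5 [ 14 168 156];M 53.0 [ 15 159 162];M 53.5 [ 16 140 173];M 54.0 [ 16 140 173];M 54.5 [ 16 137 175];M 55.0 [ 17 127 183];M 55.5 [ 17 125 184];M 56.0 [ 17 125 184];M 56.5 [ 17 125 184];M 57.0 [ 17 125 183];M 57.5 [ 17 128 182];M 58.0 [ 17 125 184];M 58.5 [ 17 125 184];M 59.0 [ 17 125 184];M 59.5 [ 17 125 182];M 60.0 [ 17 125 182];M 60.5 [ 17 125 182];M 61.0 [ 17 126 182];M 61.5 [ 17 124 183];M 62.0 [ 17 124 183];M 62.5 [ 17 125 183];M 63.0 [ 17 125 183];M 63.5 [ 17 125 183];M 64.0 [ 17 125 183];M 64.5 [ 17 125 183];M 65.0 [ 17 126 182];M 65.5 [ 17 125 183];M 66.0 [
[... 1660 characters left out ...]
7 196];S 45.5 [ 17 116 197];S 46.0 [ 17 116 197];S 46.5 [ 17 116 197];S 83.5 [ 17 116 198];S 84.0 [ 17 116 198];S 84.5 [ 17 116 198];S 85.0 [ 18 116 197];S 85.5 [ 18 116 197];S 86.0 [ 18 116 197];S 86.5 [ 18 116 197];S 87.0 [ 17 116 198];S 87.5 [ 18 116 197];S 88.0 [ 18 116 197];S 88.5 [ 18 116 197];S 89.0 [ 17 120 193];S 89.5 [ 16 139 183];S 90.0 [ 16 139 183];S 90.5 [ 16 139 183];S 91.0 [ 14 156 173];S 91.5 [ 14 122 155];S 92.0 [ 14 122 155];S 92.5 [ 14 122 155];S 93.0 [ 16  45 136];S 93.5 [ 39  14 130];S 94.0 [ 39  14 130];S 94.5 [ 39  14 130];S 95.0 [ 35  12 128];S 95.5 [ 38  16 128];S 96.0 [ 38  16 128];S 96.5 [ 38  16 128];S 97.0 [ 34  14 124];S 97.5 [ 34  15 122];S 98.0 [ 34  15 122];
```

View pics/z1.png

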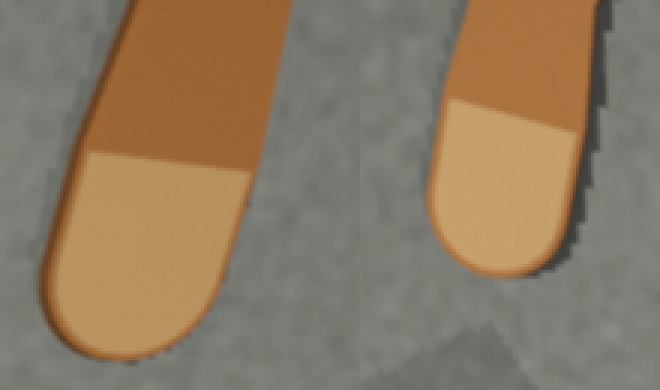

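The pale seats sit about 1–2 mm inside the sole outline, and their front edges are sharp. I'll set each pose from the front edge and flanks and check it against the outline's back.

```bash
cat >> h.py <<'E'
def sides(p,c0,ax,front,back,halfw):
    """p: world pts (m); return rel coords in frame at c0 with x=ax"""
    n=np.array([-ax[1],ax[0]]); q=p-c0; return np.c_[q@ax,q@n]
def dfit(c,z,K,T,guess,px,L,kind):
    """c contour of seat or tan top; guess approx toe axis. front edge fit, flank mid -> origin (rear point), yaw"""
    p=cast(c,z,K,T)[:,:2]
    r=cv2.minAreaRect((p*1000).astype(np.float32)); a=np.deg2rad(r[2]); ctr=np.array(r[0])/1000
    cand=[np.array([np.cos(a+k*np.pi/2),np.sin(a+k*np.pi/2)]) for k in range(4)]
    ax=max(cand,key=lambda v:v@guess)
    for _ in range(3):
        n=np.array([-ax[1],ax[0]]); x=(p-ctr)@ax; y=(p-ctr)@n
        w=y.max()-y.min(); s=(x>x.max()-.004)&(np.abs(y-(y.max()+y.min())/2)<.36*w)
        k,b=np.polyfit(y[s],x[s],1)
        fy=np.arctan2(ax[1],ax[0])-np.arctan(k)
        ax=np.array([np.cos(fy),np.sin(fy)])
    n=np.array([-ax[1],ax[0]]); x=(p-ctr)@ax; y=(p-ctr)@n
    fl=(x>x.max()-.022)&(x<x.max()-.005); ly=np.median(y[fl&(y>0)]); ry=np.median(y[fl&(y<0)])
    kl=np.polyfit(x[fl&(y>0)],y[fl&(y>0)],1)[0]; kr=np.polyfit(x[fl&(y<0)],y[fl&(y<0)],1)[0]
    front=np.median(x[x>x.max()-.0015])+px/2; 
    org=ctr+ax*(front-L)+n*(ly+ry)/2
    print(kind,"org",(org*1000).round(1),"yaw front",np.rad2deg(fy).round(2),"flankslopes",np.rad2deg([kl,kr]).round(2),"rectyaw",r[2],"width",((ly-ry+px)*1000).round(1),"len",((x.max()-x.min()+px)*1000).round(1))
    return org,fy
E
python3 - <<'E'
from h import *
d=np.load("w1.npz");im,K,T=d["im"],d["K"],d["T"]
g=np.array([1,-.1])
for c in blobs(im,"seat"):
    m=c.mean(0)[0]>320; dfit(c,.005,K,T,g,.00095,.057 if m else .046,"seatM" if m else "seatS")
for c in blobs(im,"tan"):
    m=c.mean(0)
    if m[1]<120: continue
    M=m[0]<320; dfit(c,.036 if M else .03,K,T,np.array([.9,.4]) if M else g,.00085,.057 if M else .046,"heelM" if M else "heelS")
# outline of whole sole: s>90
h,s,v=cv2.split(cv2.cvtColor(im,cv2.COLOR_BGR2HSV)); m=((s>95)&(v>75)&(h<25)).astype(np.uint8)
cs,_=cv2.findContours(m,0,cv2.CHAIN_APPROX_NONE)
for c in cs:
    if cv2.contourArea(c)>800 and c[:,0,1].min()<3:
        p=cast(c[:,0],.005,K,T)[:,:2]; i=p[:,0].argmin(); print("outline back",(p[i]*1000).round(1))
        b=p[p[:,0]<p[i,0]+.016]; A=np.c_[2*b,np.ones(len(b))]; s_=np.linalg.lstsq(A,(b**2).sum(1),rcond=None)[0]; print("circ",s_[:2]*1000,np.sqrt(s_[2]+s_[:2]@s_[:2])*1000)
E
```

```text
seatM org [ 558.  -282.3] yaw front -6.63 flankslopes [0.41 2.59] rectyaw 83.5291748046875 width 48.9 len 54.4
seatS org [581.    5.7] yaw front -14.2 flankslopes [-0.24 -0.15] rectyaw 75.45012664794922 width 38.6 len 45.6
heelS org [ 427.  -164.9] yaw front -2.78 flankslopes [-0.07  0.3 ] rectyaw 86.91007995605469 width 39.6 len 26.3
heelM org [469.9 -19. ] yaw front 24.69 flankslopes [-0.82 -0.4 ] rectyaw 24.529157638549805 width 50.0 len 32.0
outline back [ 559.4 -285.3]
circ [ 586.85693949 -283.96000238] 27.235844677491475
outline back [581.7   3.4]
circ [ 6.01838358e+02 -5.71120100e-01] 20.272943138265315
```

```bash
cat >> h.py <<'E'
def plan(x,y,z,yaw):
    o,t,Rm=tool(); d=Rm.T@(np.array([x,y,z])-t); cur=np.rad2deg(np.arctan2(Rm[1,0],Rm[0,0]))
    q=o["qpos"]; print("shift",d.round(4),"turn",round(cur-yaw,2),"dist",np.linalg.norm(d).round(3),"q6",q[5].round(2),"t",o["time_s"],"pos",t.round(4),"yaw",cur.round(2),"w",o["width"])
E
python3 - <<'E'
from h import *
plan(.460,-.1666,.16,-3)
E
```

```text
shift [-0.0434  0.0885  0.0902] turn 3.23 dist 0.134 q6 1.18 t 1.4 pos [ 0.5032 -0.0779  0.2502] yaw 0.23 w 0.08581504389674761
```

Request:
arm_command([
  [[-0.0217,0.0443,0.045],1.6],
  [[-0.0434,0.0885,0.09],3.2],
  [[-0.0434,0.0885,0.09],3.2],
  [[-0.0434,0.0885,0.09],3.2],
], jaw=0.8, newtons=30)

```text
time_s: 1.9
tool_pos: [0.4596, -0.1688, 0.1611]
orientation: [-3.14, 0.09, -0.0]
ft_force: [0.9, -0.3, -0.0]
width: 0.0684
gripper_force: 0.0
```

Run:
```python
from h import *
plan(.460,-.1666,.077,-3)
im,K,T=shot("wrist","w2.png")
for c in blobs(im,"tan"):
    r,p=wrect(c,.03,K,T); print(c.mean(0),[np.round(x,1) for x in r])
print(proj([[.46,-.1666,.03],[.427,-.165,.03]],K,T))
```

```text
shift [ 0.0003 -0.0022  0.0841] turn -0.3 dist 0.084 q6 1.03 t 1.9 pos [ 0.4596 -0.1688  0.1611] yaw -3.3 w 0.06840870510413517
[307.32524272 215.79126214] [array([ 460.6, -166.5]), array([38.9, 25.2]), np.float64(86.7)]
[ 22.78733032 160.58823529] [array([507.1,   3.4]), array([31.6, 50.5]), np.float64(24.6)]
[[310.16529969 219.67574513]
 [310.75734768 268.70414311]]
```

View pics/w2.png

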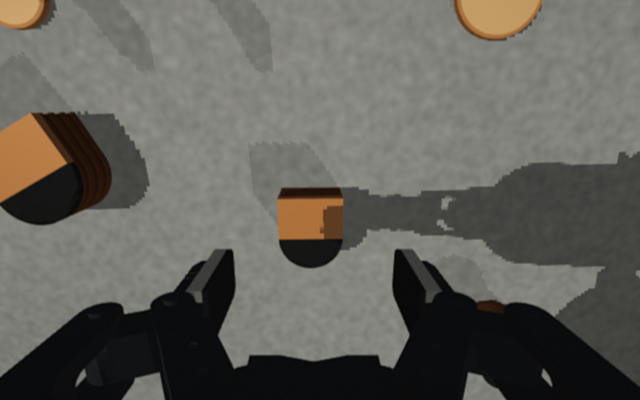

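The small heel is at (310,220), between the fingers, and its position matches the first measurement to within 1 mm. I'll descend and grip.

Request:
arm_command([
  [[0.0003,-0.002,0.042],0],
  [[0.0003,-0.002,0.084],0],
  [[0.0003,-0.002,0.084],0],
])

```text
time_s: 2.33
tool_pos: [0.4593, -0.1642, 0.0755]
orientation: [-3.138, 0.085, 0.006]
ft_force: [0.2, 0.2, -0.1]
width: 0.0685
gripper_force: 0.0
```

Request:
arm_command([
  [[0,0,0],0],
  [[0,0,0],0],
  [[0,0,0],0],
  [[0,0,0],0],
], jaw=0.2, newtons=30)

```text
time_s: 2.82
tool_pos: [0.4622, -0.1669, 0.0796]
orientation: [3.138, -0.087, 0.007]
ft_force: [0.4, 2.4, 7.2]
width: 0.0394
gripper_force: 31.9
```

Request:
arm_command([
  [[0,0,-0.04],0],
  [[0,0,-0.09],0],
  [[0,0,-0.09],0],
])

```text
time_s: 3.2
tool_pos: [0.4632, -0.1677, 0.1725]
orientation: [3.134, -0.087, 0.015]
ft_force: [0.0, -0.9, -0.4]
width: 0.0395
gripper_force: 31.0
```

Run:
```python
from h import *
plan(.540,-.02,.16,-14.3)
im,K,T=shot("wrist","w3.png")
```

```text
shift [ 0.0684 -0.1518  0.0123] turn 11.12 dist 0.167 q6 1.03 t 3.2 pos [ 0.4632 -0.1677  0.1725] yaw -3.18 w 0.03945636535759128
```

View pics/w3.png

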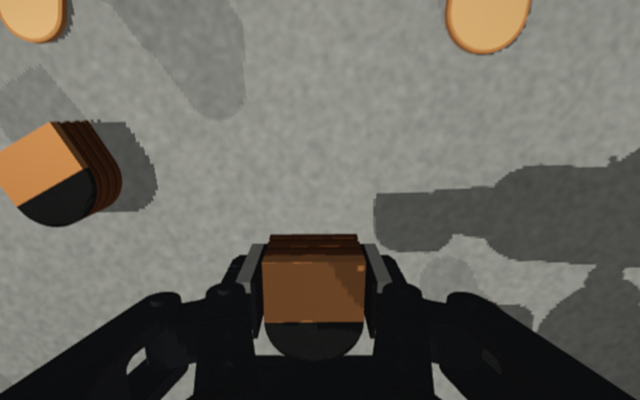

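The heel is held squarely, with its tan top at about (313,288). I'll measure its offset in the hand and move to the small sole.

```bash
cat >> h.py <<'E'
def held(im,K,T,t,Rm,ztool):
    """front edge of held heel's top in tool frame: pts on plane tool z=ztool"""
    Tt=np.eye(4); Tt[:3,:3]=Rm.T@T[:3,:3]; Tt[:3,3]=Rm.T@(T[:3,3]-t)
    h,s,v=cv2.split(cv2.cvtColor(im,cv2.COLOR_BGR2HSV)); m=((h<20)&(s>140)&(v>75)).astype(np.uint8)
    m[:,:200]=0; m[:,440:]=0; m[:200]=0
    m=cv2.morphologyEx(m,cv2.MORPH_OPEN,np.ones((3,3)))
    c=max(cv2.findContours(m,0,cv2.CHAIN_APPROX_NONE)[0],key=cv2.contourArea)[:,0]
    p=cast(c,ztool,K,Tt)[:,:2]
    r=cv2.minAreaRect((p*1000).astype(np.float32)); print("held rect",[np.round(x,1) for x in r],"x",(p[:,0].min()*1000).round(1),(p[:,0].max()*1000).round(1))
E
python3 - <<'E'
from h import *
im=cv2.imread("pics/w3.png");o,t,Rm=tool();c=get_calibration("wrist")
held(im,c["K"],c["cam_to_world"],t,Rm,.0496)
E
```

```text
held rect [array([-1.8, -0.2]), array([39.1, 26.5]), np.float64(90.0)] x -15.0 11.5
```

Request:
arm_command([
  [[0.017,-0.038,0],2.8],
  [[0.034,-0.076,0],5.6],
  [[0.051,-0.114,0],8.4],
  [[0.068,-0.152,0],11],
  [[0.068,-0.152,0],11],
])

```text
time_s: 3.88
tool_pos: [0.5365, -0.0156, 0.1657]
orientation: [-3.118, 0.382, 0.003]
ft_force: [0.6, -1.0, -1.1]
width: 0.0392
gripper_force: 30.9
```

Run:
```python
from h import *
im,K,T=shot("wrist","w4.png"); o,t,Rm=tool(); print(t,o["qd"].round(3),o["time_s"])
held(im,K,T,t,Rm,.0496)
for c in blobs(im,"seat"):
    dfit(c,.005,K,T,np.array([1,-.2]),.0007,.046,"seatS")
```

```text
[ 0.53603525 -0.01685969  0.16567795] [-0.038 -0.013  0.012 -0.006  0.003 -0.009] 3.925
held rect [array([-1.9, -1.7]), array([39.6, 26.1]), np.float64(89.9)] x -14.9 11.2
seatS org [580.7   5.4] yaw front -13.98 flankslopes [-0.13 -0.87] rectyaw 75.7015151977539 width 37.3 len 43.4
```

View pics/w4.png

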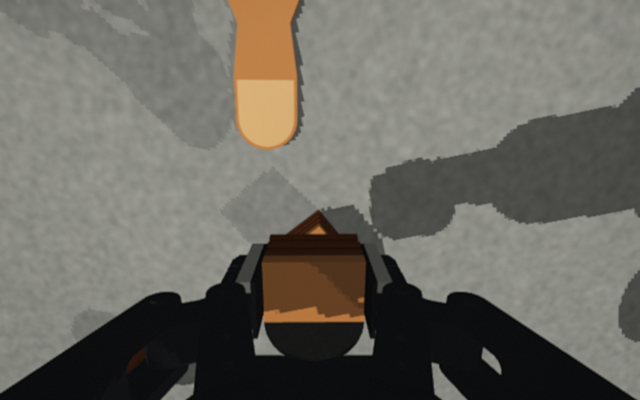

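The seat is at (267,112) with an even thin rim. I'll check whether the pale patch is also inset at its front.

```bash
cat >> h.py <<'E'
def profile(im,K,T,org,yaw,L,half,z=.005):
    """edges in sole frame along the axis and across: saturation samples"""
    S=cv2.cvtColor(im,cv2.COLOR_BGR2HSV)[:,:,1].astype(np.float32)
    a=np.deg2rad(yaw);ax=np.array([np.cos(a),np.sin(a)]);n=np.array([-ax[1],ax[0]])
    def samp(xs,ys):
        P=np.array([[*(org+x*ax+y*n),z] for x,y in zip(xs,ys)]);q=proj(P,K,T).astype(np.float32)
        return cv2.remap(S,q[:,0][None],q[:,1][None],cv2.INTER_LINEAR)[0]
    xs=np.arange(-.005,.004,.00025)
    b=np.mean([samp(xs,xs*0+y) for y in(-.002,0,.002)],0)
    gs=np.arange(L-.006,L+.004,.00025); f=np.mean([samp(gs,gs*0+y) for y in np.linspace(-half*.6,half*.6,9)],0)
    out=[]
    for sg in(1,-1):
        ys=np.arange(half-.005,half+.005,.00025)
        c=np.mean([samp(ys*0+x,sg*ys) for x in np.linspace(half+.003,L-.006,7)],0); out.append(sg*ys[np.argmax(np.where(c>(20+c.max())/2,np.arange(len(ys)),-1))])
    print("outline back x",(xs[np.argmax(b>75)]*1e3).round(2),"front edge x",(gs[np.argmax(f>(f[0]+f[-1])/2)]*1e3).round(2),"flanks y",(np.array(out)*1e3).round(2), "rim sat back",b.round(0)[::2])
E
python3 - <<'E'
from h import *
c=get_calibration("wrist")
profile(cv2.imread("pics/w4.png"),c["K"],c["cam_to_world"],np.array([.5807,.0054]),-14.1,.046,.02)
d=np.load("w1.npz");profile(d["im"],d["K"],d["T"],np.array([.5810,.0057]),-14.2,.046,.02)
profile(d["im"],d["K"],d["T"],np.array([.558,-.2823]),-6.6,.057,.0255)
E
```

```text
outline back x 1.25 front edge x 45.5 flanks y [ 18.5  -21.75] rim sat back [ 14.  14.  14.  14.  14.  13.  14.  15.  15.  13.  14.  24.  50. 102.
 140. 155. 152. 134.]
outline back x 1.0 front edge x 45.5 flanks y [ 19.5  -21.25] rim sat back [ 14.  14.  14.  13.  13.  14.  15.  15.  14.  14.  19.  38.  75. 114.
 142. 150. 144. 132.]
outline back x 1.5 front edge x 56.75 flanks y [ 28.25 -25.25] rim sat back [ 13.  13.  13.  13.  13.  13.  13.  14.  15.  15.  15.  20.  48.  89.
 133. 158. 160. 150.]
```

The pale patch is inset about 1.2 mm all round, so I take the small sole's origin as (0.5818, 0.0049) with yaw −14.1°.

Run:
```python
from h import *
plan(.6155,-.0036,.115,-14.1)
```

```text
shift [ 0.074  -0.0321  0.0505] turn 0.06 dist 0.095 q6 1.56 t 3.925 pos [ 0.536  -0.0169  0.1657] yaw -14.04 w 0.03955934635837287
```

Request:
arm_command([
  [[0.037,-0.016,0.02],0],
  [[0.074,-0.032,0.05],0],
  [[0.074,-0.032,0.05],0],
  [[0.074,-0.032,0.05],0],
  [[0.074,-0.032,0.05],0],
])

```text
time_s: 4.55
tool_pos: [0.6161, -0.0057, 0.1185]
orientation: [3.117, -0.389, 0.003]
ft_force: [0.3, -0.5, -0.1]
width: 0.0394
gripper_force: 30.9
```

Run:
```python
from h import *
plan(.6155,-.0036,.0850,-14.1)
```

```text
shift [-0.0012 -0.0019  0.0335] turn -0.13 dist 0.034 q6 1.61 t 4.55 pos [ 0.6161 -0.0057  0.1185] yaw -14.23 w 0.03941220671410055
```

Request:
arm_command([
  [[-0.001,-0.0018,0.015],0],
  [[-0.001,-0.0018,0.026],0],
  [[-0.001,-0.0018,0.026],0],
  [[-0.001,-0.0018,0.026],0],
  [[-0.001,-0.0018,0.026],0],
])

```text
time_s: 5.18
tool_pos: [0.616, -0.0031, 0.0913]
orientation: [3.117, -0.388, 0.001]
ft_force: [1.2, -0.6, -0.3]
width: 0.0394
gripper_force: 30.9
```

Run:
```python
from h import *
plan(.6155,-.0036,.0850,-14.1); im,K,T=shot("wrist","w5.png")
```

```text
shift [-0.0004  0.0006  0.0063] turn -0.09 dist 0.006 q6 1.62 t 5.175 pos [ 0.616  -0.0031  0.0913] yaw -14.19 w 0.03939202062705765
```

View pics/w5.png

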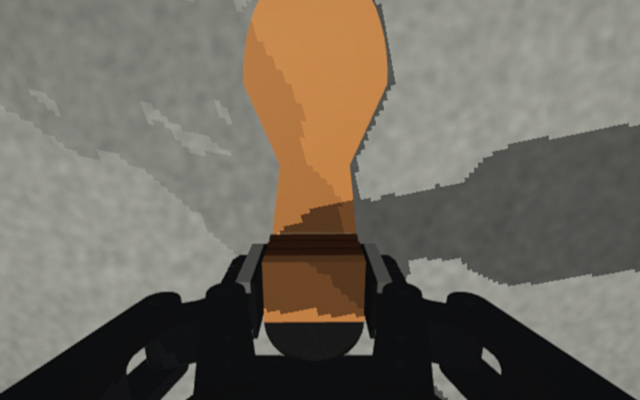

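The held heel (centre column 314) lines up with the sole (waist centre 314, ball 316). I'll lower it and release.

Request:
arm_command([
  [[-0.0004,0.0005,0.004],0],
  [[-0.0004,0.0005,0.007],0],
  [[-0.0004,0.0005,0.007],0],
  [[-0.0004,0.0005,0.007],0],
])

```text
time_s: 5.72
tool_pos: [0.6153, -0.0034, 0.0846]
orientation: [3.117, -0.388, -0.0]
ft_force: [-2.4, -0.6, 6.1]
width: 0.0397
gripper_force: 31.8
```

Request:
arm_command([
  [[0,0,0],0],
  [[0,0,0],0],
  [[0,0,-0.002],0],
], jaw=0.75)

```text
time_s: 6.1
tool_pos: [0.6149, -0.0034, 0.0855]
orientation: [-3.117, 0.388, 0.001]
ft_force: [0.2, 0.4, -0.2]
width: 0.0639
gripper_force: 0.0
```

Request:
arm_command([
  [[0,0,-0.03],0],
  [[0,0,-0.08],0],
  [[-0.02,0,-0.12],0],
  [[-0.06,0,-0.14],0],
  [[-0.06,0,-0.14],0],
])

```text
time_s: 6.72
tool_pos: [0.5561, 0.0119, 0.2277]
orientation: [3.118, -0.387, 0.004]
ft_force: [1.2, 0.3, -0.3]
width: 0.0642
gripper_force: 0.0
```

Run:
```python
from h import *
plan(.5,-.0036,.2,24.6); im,K,T=shot("wrist","w6.png")
for c in blobs(im,"tan",150):
    for z in(.035,.036):
        r,p=wrect(c,z,K,T); print(z,c.mean(0),[np.round(x,1) for x in r])
```

```text
shift [-0.0507  0.0288  0.0275] turn -38.75 dist 0.064 q6 1.62 t 6.725 pos [0.5561 0.0119 0.2277] yaw -14.15 w 0.06423343844566952
0.035 [343.86666667 246.46666667] [array([507.7,  -1.1]), array([31.5, 50.1]), np.float64(24.7)]
0.036 [343.86666667 246.46666667] [array([508.2,  -1.1]), array([31.4, 50. ]), np.float64(24.7)]
0.035 [  5.59166667 166.10833333] [array([635. , 234.1]), array([12.8, 30. ]), np.float64(62.2)]
0.036 [  5.59166667 166.10833333] [array([635. , 233.2]), array([12.8, 29.9]), np.float64(62.2)]
0.035 [314.93376068  68.13888889] [array([645.3, -10.7]), array([53.4, 90.4]), np.float64(75.9)]
0.036 [314.93376068  68.13888889] [array([645.2, -10.7]), array([53.2, 90.1]), np.float64(75.9)]
```

View pics/w6.png

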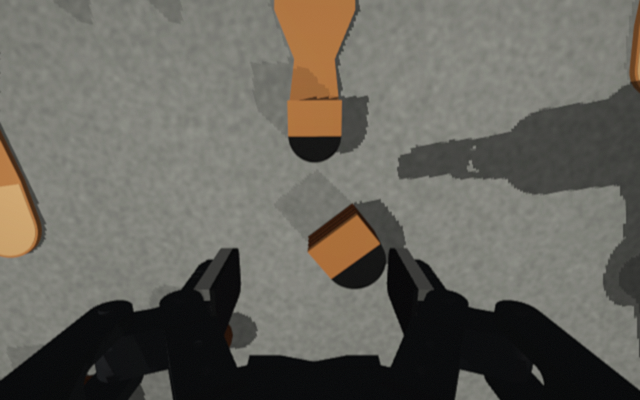

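The small heel is seated squarely (centre column 315, same as the sole's waist). Next is the medium heel.

Run:
```python
from h import *
plan(.5053,-.0024,.15,24.6)
```

```text
shift [-0.0467  0.0261  0.0766] turn -38.77 dist 0.093 q6 1.62 t 6.775 pos [0.5568 0.0115 0.2267] yaw -14.17 w 0.0641548373956976
```

Request:
arm_command([
  [[-0.012,0.001,0.02],-10],
  [[-0.024,0.001,0.04],-20],
  [[-0.036,0.002,0.055],-30],
  [[-0.0458,0.0015,0.077],-38.7],
  [[-0.0458,0.0015,0.077],-38.7],
], jaw=1)

```text
time_s: 7.4
tool_pos: [0.5108, 0.0213, 0.1464]
orientation: [-3.068, -0.664, 0.008]
ft_force: [0.5, -0.1, -0.2]
width: 0.0854
gripper_force: 0.0
```

Run:
```python
from h import *
im,K,T=shot("wrist")
for c in blobs(im,"tan",150):
        r,p=wrect(c,.036,K,T); print(c.mean(0),[np.round(x,1) for x in r])
plan(.5053,-.0024,.083,24.6)
```

```text
[351.63157895 244.36437247] [array([ 5.095e+02, -3.000e-01]), array([28. , 49.8]), np.float64(24.5)]
[473.62465753  40.2109589 ] [array([632.1,  -5.5]), array([40.9, 65.2]), np.float64(79.5)]
shift [-0.0157  0.0185  0.0649] turn -0.26 dist 0.069 q6 0.95 t 7.45 pos [0.5121 0.021  0.1479] yaw 24.34 w 0.08562421463453035
```

Request:
arm_command([
  [[-0.0157,0.0185,0],0],
  [[-0.0157,0.0185,0],0],
  [[-0.0157,0.0185,0.04],0],
  [[-0.0157,0.0185,0.05],0],
  [[-0.0157,0.0185,0.05],0],
])

```text
time_s: 8.07
tool_pos: [0.5057, -0.002, 0.0988]
orientation: [-3.07, -0.666, 0.001]
ft_force: [0.2, -1.6, 0.3]
width: 0.0854
gripper_force: 0.0
```

Run:
```python
from h import *
plan(.5053,-.0024,.083,24.6)
```

```text
shift [-0.0005  0.0002  0.0158] turn -0.11 dist 0.016 q6 0.9 t 8.075 pos [ 0.5057 -0.002   0.0988] yaw 24.49 w 0.08538644666389407
```

Request:
arm_command([
  [[-0.0005,0,0.016],0],
  [[-0.0005,0,0.016],0],
  [[-0.0005,0,0.016],0],
])

```text
time_s: 8.45
tool_pos: [0.5054, -0.0025, 0.0831]
orientation: [3.07, 0.667, 0.0]
ft_force: [-0.7, -0.1, -0.2]
width: 0.0857
gripper_force: 0.0
```

Request:
arm_command([
  [[0,0,0],0],
  [[0,0,0],0],
  [[0,0,0],0],
  [[0,0,0],0],
], jaw=0.3, newtons=35)

```text
time_s: 8.95
tool_pos: [0.5056, -0.0026, 0.0834]
orientation: [3.07, 0.667, 0.001]
ft_force: [0.5, -0.3, 3.4]
width: 0.0503
gripper_force: 37.8
```

Request:
arm_command([
  [[0,0,-0.04],0],
  [[0,0,-0.09],0],
  [[0,0,-0.09],0],
])

```text
time_s: 9.32
tool_pos: [0.5077, -0.0031, 0.1769]
orientation: [3.066, 0.666, 0.012]
ft_force: [-0.5, 0.4, -1.0]
width: 0.05
gripper_force: 37.5
```

Request:
arm_command([
  [[-0.017,0.05,0],6],
  [[-0.034,0.1,0],12],
  [[-0.051,0.15,0],18],
  [[-0.068,0.2,0],25],
  [[-0.089,0.25,0],31.5],
])

```text
time_s: 9.95
tool_pos: [0.5272, -0.2679, 0.171]
orientation: [-3.134, 0.197, 0.003]
ft_force: [1.5, 0.3, -1.2]
width: 0.0504
gripper_force: 37.3
```

Request:
arm_command([
  [[0,0,0],0],
  [[0,0,0],0],
])

```text
time_s: 10.2
tool_pos: [0.5271, -0.2659, 0.1712]
orientation: [-3.134, 0.191, 0.004]
ft_force: [0.1, -0.0, -1.5]
width: 0.0503
gripper_force: 37.4
```

Run:
```python
from h import *
o,t,Rm=tool();im,K,T=shot("wrist","w7.png");print(t,o["qd"].round(3),o["time_s"],Rm.round(3)[0])
held(im,K,T,t,Rm,.083-.036)
for c in blobs(im,"seat"):
    org,fy=dfit(c,.005,K,T,np.array([1,-.1]),.0007,.057,"seatM"); profile(im,K,T,org,np.rad2deg(fy),.057,.0255)
```

```text
[ 0.52710891 -0.26592855  0.17124872] [ 0.024 -0.017  0.011 -0.     0.001  0.002] 10.2 [ 0.993 -0.121 -0.002]
held rect [array([ 3.1, -0.3]), array([50.5, 31.8]), np.float64(90.0)] x -12.8 19.0
seatM org [ 558.2 -282. ] yaw front -6.11 flankslopes [ 1.13 -1.32] rectyaw 83.93427276611328 width 47.9 len 54.4
outline back x 1.75 front edge x 56.75 flanks y [ 25.5 -25.5] rim sat back [ 13.  13.  14.  15.  14.  13.  13.  15.  15.  14.  14.  15.  36.  74.
 121. 154. 155. 144.]
```

View pics/w7.png

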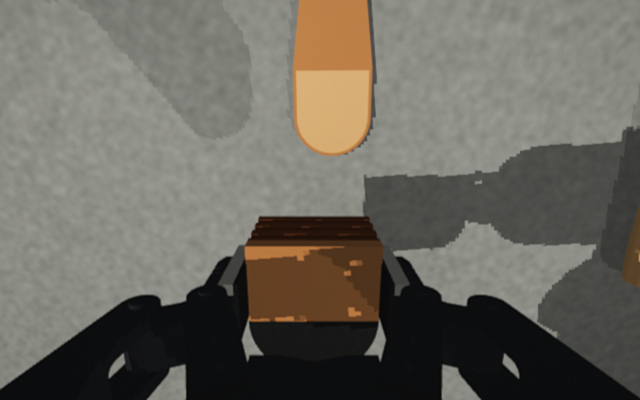

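The medium seat is at (333,112), and the held heel's top rectangle at (313,283) is 50.5 × 31.8 mm, as expected. I'll move over the seat.

Run:
```python
from h import *
plan(.5974,-.2863,.102,-6.2)
```

```text
shift [0.0722 0.0124 0.0693] turn -0.72 dist 0.101 q6 1.02 t 10.25 pos [ 0.5273 -0.2654  0.1715] yaw -6.92 w 0.050324683661268285
```

Request:
arm_command([
  [[0.036,0.006,0.02],0],
  [[0.072,0.0124,0.04],-0.7],
  [[0.072,0.0124,0.066],-0.7],
  [[0.072,0.0124,0.066],-0.7],
  [[0.072,0.0124,0.066],-0.7],
])

```text
time_s: 10.88
tool_pos: [0.598, -0.2871, 0.1076]
orientation: [3.137, -0.17, 0.0]
ft_force: [0.8, 0.2, -0.1]
width: 0.0504
gripper_force: 37.4
```

Run:
```python
from h import *
plan(.5974,-.2863,.0884,-6.2); im,K,T=shot("wrist","w8.png")
```

```text
shift [-0.0007 -0.0007  0.0192] turn -0.02 dist 0.019 q6 1.05 t 10.875 pos [ 0.598  -0.2871  0.1076] yaw -6.22 w 0.05039322915823355
```

View pics/w8.png

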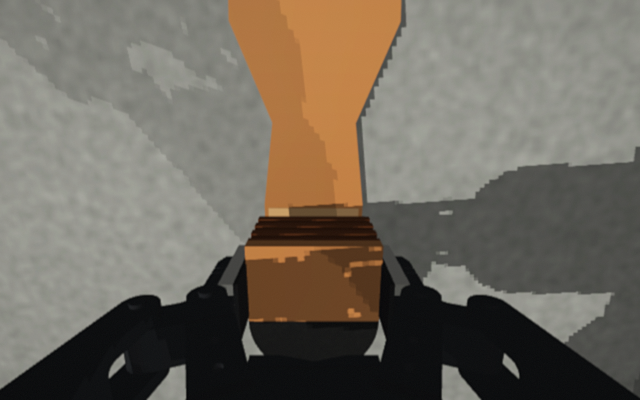

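The medium heel and its sole share a centreline (columns 313–316). I'll lower and release.

Request:
arm_command([
  [[-0.0006,-0.0006,0.01],0],
  [[-0.0006,-0.0006,0.018],0],
  [[-0.0006,-0.0006,0.02],0],
  [[-0.0006,-0.0006,0.02],0],
])

```text
time_s: 11.42
tool_pos: [0.5974, -0.2874, 0.0882]
orientation: [-3.137, 0.172, 0.0]
ft_force: [-3.0, 0.9, 9.6]
width: 0.0506
gripper_force: 38.8
```

Run:
```python
from h import *
plan(.5974,-.2863,.0884,-6.2); print(get_obs()["ft_force"])
```

```text
shift [-0.0002 -0.0011 -0.0002] turn -0.09 dist 0.001 q6 1.05 t 11.425 pos [ 0.5974 -0.2874  0.0882] yaw -6.29 w 0.05058401488155421
[-3.03640325  0.93052603  9.60394413]
```

Request:
arm_command([
  [[0,0,-0.004],0],
  [[0,-0.0011,-0.004],0],
  [[0,-0.0011,-0.004],0],
  [[0,-0.0011,-0.0005],0],
  [[0,-0.0011,-0.0005],0],
])

```text
time_s: 12.05
tool_pos: [0.5977, -0.2864, 0.0882]
orientation: [3.137, -0.172, 0.0]
ft_force: [-2.1, 1.6, 6.0]
width: 0.0499
gripper_force: 38.4
```

Request:
arm_command([
  [[0,0,0],0],
  [[0,0,0],0],
  [[0,0,-0.002],0],
], jaw=0.88)

```text
time_s: 12.42
tool_pos: [0.5972, -0.286, 0.0889]
orientation: [-3.136, 0.172, 0.001]
ft_force: [0.1, -0.1, -0.4]
width: 0.075
gripper_force: 0.0
```

Request:
arm_command([
  [[0,0,-0.03],0],
  [[0,0,-0.08],0],
  [[-0.02,0,-0.12],0],
  [[-0.06,0,-0.14],0],
  [[-0.06,0,-0.14],0],
])

```text
time_s: 13.05
tool_pos: [0.5369, -0.2798, 0.2314]
orientation: [3.135, -0.174, 0.003]
ft_force: [-0.2, -0.2, -0.0]
width: 0.0751
gripper_force: 0.0
```

Run:
```python
from h import *
im,K,T=shot("wrist","w9.png"); plan(.45,.26,.23,0)
```

```text
shift [-1.465e-01 -5.268e-01 -3.000e-04] turn -6.33 dist 0.547 q6 1.0 t 13.1 pos [ 0.5375 -0.2797  0.2303] yaw -6.33 w 0.07501212094883966
```

View pics/w9.png

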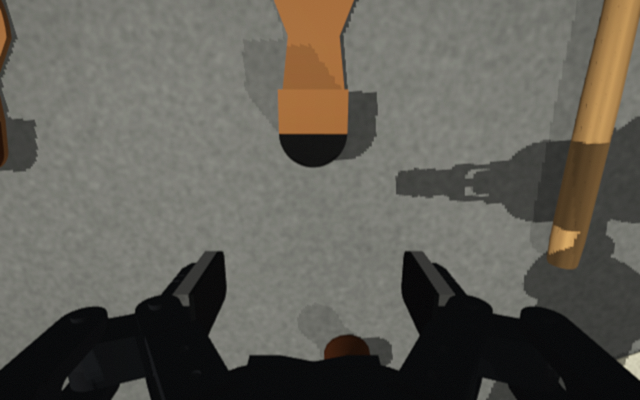

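The medium heel is seated squarely at (313,128). Next I'll go over to the large heel.

Request:
arm_command([
  [[-0.015,-0.055,0],0],
  [[-0.03,-0.11,0],0],
  [[-0.046,-0.165,0],0],
  [[-0.06,-0.22,0],0],
  [[-0.076,-0.275,0],0],
], jaw=1)

```text
time_s: 13.72
tool_pos: [0.4925, 0.004, 0.2288]
orientation: [-3.136, 0.172, 0.0]
ft_force: [0.4, 1.0, 0.1]
width: 0.0852
gripper_force: 0.0
```

Request:
arm_command([
  [[-0.015,-0.055,0],-6.3],
  [[-0.03,-0.11,0],-6.3],
  [[-0.046,-0.165,0],-6.3],
  [[-0.06,-0.22,0],-6.3],
  [[-0.071,-0.252,0],-6.3],
])

```text
time_s: 14.35
tool_pos: [0.4489, 0.2632, 0.2287]
orientation: [-3.141, -0.004, 0.001]
ft_force: [0.2, -0.1, -0.5]
width: 0.0851
gripper_force: 0.0
```

Request:
arm_command([
  [[0,0,0],0],
  [[0,0,0],0],
])

```text
time_s: 14.6
tool_pos: [0.4497, 0.2601, 0.2289]
orientation: [3.141, 0.001, -0.001]
ft_force: [-0.2, 0.4, 0.1]
width: 0.0854
gripper_force: 0.0
```

Run:
```python
from h import *
im,K,T=shot("wrist","w10.png"); plan(.40,.295,.17,0)
for c in blobs(im,"tan",300):
    r,p=wrect(c,.044,K,T); print(c.mean(0),[np.round(x,1) for x in r])
for c in blobs(im,"seat"):
    org,fy=dfit(c,.005,K,T,np.array([1,-.1]),.0008,.068,"seatL"); profile(im,K,T,org,np.rad2deg(fy),.068,.031)
```

```text
shift [-0.0498 -0.0354  0.059 ] turn -0.03 dist 0.085 q6 1.86 t 14.65 pos [0.4498 0.2596 0.229 ] yaw -0.03 w 0.08534074564078407
[261.53478261 255.89130435] [array([400.5, 301.7]), array([61.1, 37. ]), np.float64(81.6)]
seatL org [526.8 292.7] yaw front 0.04 flankslopes [ 19.36 -17.26] rectyaw 0.03803899884223938 width 56.7 len 35.2
outline back x -5.0 front edge x 62.0 flanks y [ 30.  -30.5] rim sat back [14. 14. 14. 14. 14. 13. 13. 13. 14. 14. 14. 14. 15. 14. 15. 16. 16. 16.]
```

View pics/w10.png

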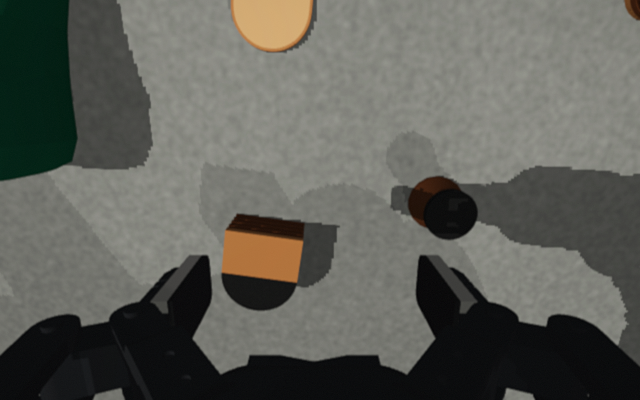

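The large heel's top is at (262,256), with a measured top of 61 × 37 mm and yaw −8.4°. The grasp point is (0.396, 0.3024).

Run:
```python
from h import *
plan(.396,.3024,.15,-8.4)
```

```text
shift [-0.0538 -0.0428  0.079 ] turn 8.37 dist 0.105 q6 1.86 t 14.65 pos [0.4498 0.2596 0.229 ] yaw -0.03 w 0.08534074564078407
```

Request:
arm_command([
  [[-0.027,-0.0214,0.04],4],
  [[-0.0538,-0.0428,0.079],8.4],
  [[-0.0538,-0.0428,0.079],8.4],
  [[-0.0538,-0.0428,0.079],8.4],
  [[-0.0538,-0.0428,0.079],8.4],
])

```text
time_s: 15.28
tool_pos: [0.3977, 0.3028, 0.1521]
orientation: [-3.132, 0.232, -0.005]
ft_force: [0.3, -0.7, -0.4]
width: 0.0857
gripper_force: 0.0
```

Run:
```python
from h import *
plan(.396,.3024,.085,-8.4);im,K,T=shot("wrist","w11.png")
for c in blobs(im,"tan",300):
    r,p=wrect(c,.044,K,T); print(c.mean(0),[np.round(x,1) for x in r])
```

```text
shift [-0.0018  0.0008  0.0671] turn -0.06 dist 0.067 q6 2.13 t 15.275 pos [0.3977 0.3028 0.1521] yaw -8.46 w 0.08565445318829801
[313.15678776 228.31548757] [array([400.4, 301.9]), array([61.2, 36.6]), np.float64(81.6)]
```

Request:
arm_command([
  [[-0.0018,0.0008,0.03],0],
  [[-0.0018,0.0008,0.067],0],
  [[-0.0018,0.0008,0.067],0],
  [[-0.0018,0.0008,0.067],0],
])

```text
time_s: 15.82
tool_pos: [0.395, 0.3029, 0.085]
orientation: [-3.132, 0.23, -0.003]
ft_force: [0.4, -0.8, 0.4]
width: 0.0857
gripper_force: 0.0
```

Request:
arm_command([
  [[0,0,0],0],
  [[0,0,0],0],
  [[0,0,0],0],
  [[0,0,0],0],
], jaw=0.45, newtons=45)

```text
time_s: 16.32
tool_pos: [0.3951, 0.3031, 0.0853]
orientation: [-3.132, 0.229, -0.005]
ft_force: [-0.2, -0.8, 6.6]
width: 0.0614
gripper_force: 50.4
```

Request:
arm_command([
  [[0,0,-0.04],0],
  [[0,0,-0.09],0],
  [[0,0,-0.09],0],
])

```text
time_s: 16.7
tool_pos: [0.3965, 0.3039, 0.1783]
orientation: [-3.128, 0.229, -0.014]
ft_force: [0.2, 0.4, -1.8]
width: 0.0614
gripper_force: 50.4
```

Request:
arm_command([
  [[0.04,-0.002,0],-1],
  [[0.08,-0.004,0],-2],
  [[0.124,-0.006,0],-3.4],
  [[0.124,-0.006,0],-3.4],
  [[0.124,-0.006,0],-3.4],
])

```text
time_s: 17.32
tool_pos: [0.5162, 0.2902, 0.1722]
orientation: [3.138, -0.137, -0.004]
ft_force: [-1.7, -0.8, -1.8]
width: 0.0613
gripper_force: 50.3
```

Run:
```python
from h import *
o,t,Rm=tool();im,K,T=shot("wrist","w12.png");print(t,o["qd"].round(3),o["time_s"],Rm.round(3)[0],o["width"])
held(im,K,T,t,Rm,.085-.044)
for c in blobs(im,"seat"):
    org,fy=dfit(c,.005,K,T,np.array([1,-.1]),.0007,.068,"seatL"); profile(im,K,T,org,np.rad2deg(fy),.068,.031)
```

```text
[0.51619628 0.29023659 0.17216951] [ 0.013 -0.018  0.017  0.    -0.    -0.002] 17.325 [ 0.996 -0.087 -0.003] 0.061337607185797574
held rect [array([ 6.2, -0.3]), array([61.5, 37.3]), np.float64(90.0)] x -12.4 24.9
seatL org [557.6 296.6] yaw front -6.34 flankslopes [-2.8   0.86] rectyaw 83.82413482666016 width 59.3 len 66.0
outline back x 1.25 front edge x 67.25 flanks y [ 30.75 -31.25] rim sat back [ 13.  13.  14.  13.  13.  14.  14.  13.  13.  13.  13.  24.  58. 108.
 147. 154. 145. 127.]
```

View pics/w12.png

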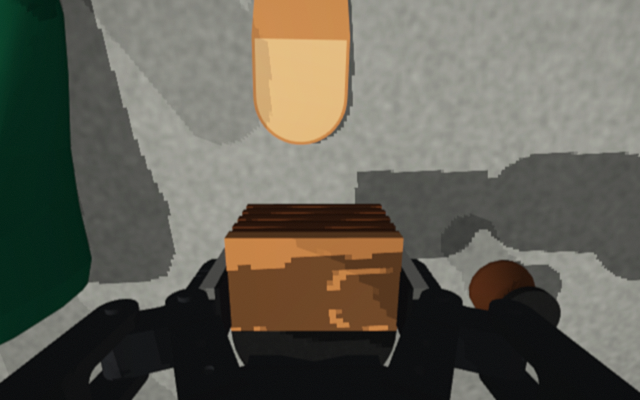

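The large seat is at (300,92), and the held heel measures 61.5 × 37.3 mm, as expected. I'll move over the seat.

Run:
```python
from h import *
plan(.6017,.2915,.102,-6.2)
```

```text
shift [ 0.0855 -0.0086  0.0701] turn 1.23 dist 0.111 q6 1.97 t 17.375 pos [0.5159 0.2904 0.1723] yaw -4.97 w 0.06120146901138038
```

Request:
arm_command([
  [[0.042,-0.004,0.02],0.6],
  [[0.0855,-0.0086,0.04],1.2],
  [[0.0855,-0.0086,0.066],1.2],
  [[0.0855,-0.0086,0.066],1.2],
  [[0.0855,-0.0086,0.066],1.2],
])

```text
time_s: 18.0
tool_pos: [0.6026, 0.2921, 0.1083]
orientation: [-3.137, 0.168, -0.001]
ft_force: [0.1, -0.1, -1.1]
width: 0.0613
gripper_force: 50.2
```

Run:
```python
from h import *
plan(.6017,.2915,.0905,-6.2); im,K,T=shot("wrist","w13.png")
```

```text
shift [-0.0008  0.0007  0.0178] turn 0.06 dist 0.018 q6 1.95 t 18.0 pos [0.6026 0.2921 0.1083] yaw -6.14 w 0.06132149418498573
```

View pics/w13.png

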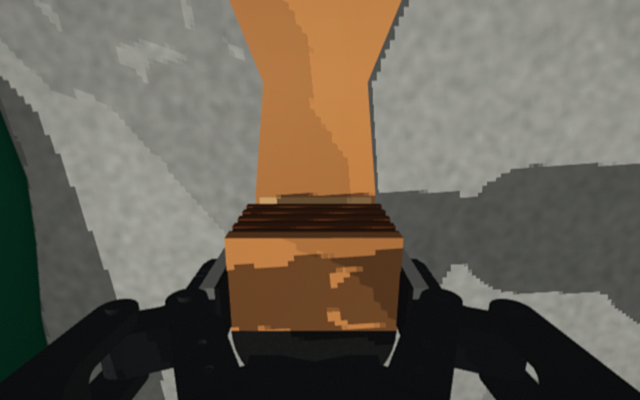

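The large heel sits on the sole's centreline (column about 314). I've now viewed 15 pictures, one over the limit of 14, so I'll view no more and do the remaining checks numerically.

Request:
arm_command([
  [[-0.0008,0.0006,0.01],0],
  [[-0.0008,0.0006,0.016],0],
  [[-0.0008,0.0006,0.0175],0],
  [[-0.0008,0.0006,0.0175],0],
  [[-0.0008,0.0006,0.0175],0],
])

```text
time_s: 18.68
tool_pos: [0.6023, 0.2911, 0.0904]
orientation: [3.137, -0.169, -0.0]
ft_force: [-3.2, -1.3, 5.8]
width: 0.0613
gripper_force: 50.9
```

Run:
```python
from h import *
plan(.6017,.2915,.0905,-6.2); print(get_obs()["ft_force"])
```

```text
shift [-0.0006 -0.0003 -0.0001] turn 0.01 dist 0.001 q6 1.95 t 18.675 pos [0.6023 0.2911 0.0904] yaw -6.19 w 0.06132170705057496
[-3.20042899 -1.29303376  5.75914832]
```

Within 0.7 mm and in light contact, so I'll release and retreat.

Request:
arm_command([
  [[0,0,0],0],
  [[0,0,0],0],
  [[0,0,-0.002],0],
], jaw=1)

```text
time_s: 19.05
tool_pos: [0.6023, 0.291, 0.0916]
orientation: [3.137, -0.17, -0.0]
ft_force: [0.5, -0.0, -0.4]
width: 0.0853
gripper_force: 0.0
```

Request:
arm_command([
  [[0,0,-0.03],0],
  [[0,0,-0.08],0],
  [[-0.02,0,-0.12],0],
  [[-0.06,0,-0.14],0],
  [[-0.06,0,-0.14],0],
])

```text
time_s: 19.68
tool_pos: [0.5417, 0.2984, 0.2341]
orientation: [-3.136, 0.167, -0.004]
ft_force: [0.7, 0.3, -0.4]
width: 0.0853
gripper_force: 0.0
```

Run:
```python
from h import *
im,K,T=shot("wrist","w14.png"); plan(.45,.0,.25,0)
def check(im,K,T,org,yaw,W,H,L):
    # dark rubber blob on plane of heel top: compare with expected rear point & circle centre
    h,s,v=cv2.split(cv2.cvtColor(im,cv2.COLOR_BGR2HSV)); a=np.deg2rad(yaw);ax=np.array([np.cos(a),np.sin(a)]);n=np.array([-ax[1],ax[0]])
    m=((v<45)).astype(np.uint8); _,lab=cv2.connectedComponents(m)
    u=proj([[*(org+ax*W*.25),H+.005]],K,T)[0].astype(int); k=lab[u[1],u[0]]
    c=max(cv2.findContours((lab==k).astype(np.uint8),0,cv2.CHAIN_APPROX_NONE)[0],key=len)[:,0]
    q=cast(c,H+.005,K,T)[:,:2]-org; x=q@ax;y=q@n
    print("rubber in sole frame mm: x",(x.min()*1e3).round(1),(x.max()*1e3).round(1),"y",(y.min()*1e3).round(1),(y.max()*1e3).round(1),"expect x 0..",W*500,"y +-",W*500, "rect",cv2.minAreaRect((q*1000).astype(np.float32))[2])
    h,s,v=cv2.split(cv2.cvtColor(im,cv2.COLOR_BGR2HSV))
    for xx in (-.004,-.003,-.002,-.001):  # pale/tan visible behind heel?
        w=proj([[*(org+ax*xx),.005]],K,T)[0].round().astype(int); print(xx,s[w[1],w[0]],v[w[1],w[0]],end="; ")
    print()
check(im,K,T,np.array([.5586,.2962]),-6.2,.062,.044,.068)
im=cv2.imread("pics/w9.png");T0=None
```

```text
shift [-0.0601  0.306  -0.0175] turn -6.14 dist 0.312 q6 1.99 t 19.725 pos [0.5425 0.2979 0.2328] yaw -6.14 w 0.08541291589266382
rubber in sole frame mm: x 1.7 29.9 y -30.2 29.7 expect x 0.. 31.0 y +- 31.0 rect 83.92511749267578
-0.004 0 24; -0.003 11 24; -0.002 0 25; -0.001 0 25;
```

The large heel is within about 1 mm and 0.2° of its place. I'll make one numeric check of the small and medium heels.

Request:
arm_command([
  [[-0.004,0.06,-0.005],0],
  [[-0.008,0.12,-0.01],0],
  [[-0.012,0.18,-0.015],0],
  [[-0.016,0.24,-0.02],0],
  [[-0.02,0.3,-0.02],0],
])

```text
time_s: 20.35
tool_pos: [0.4906, -0.0011, 0.2517]
orientation: [3.137, -0.17, 0.001]
ft_force: [0.7, 0.5, -0.0]
width: 0.0855
gripper_force: 0.0
```

Request:
arm_command([
  [[-0.002,0.05,0],0],
  [[-0.004,0.1,0],0],
  [[-0.004,0.15,0],0],
  [[-0.004,0.15,0],0],
  [[-0.004,0.15,0],0],
])

```text
time_s: 20.98
tool_pos: [0.4704, -0.1473, 0.2512]
orientation: [-3.136, 0.171, 0.002]
ft_force: [-0.7, 0.2, 0.2]
width: 0.0852
gripper_force: 0.0
```

Run:
```python
from h import *
im,K,T=shot("wrist","w15.png"); o,t,Rm=tool(); print(t)
h,s,v=cv2.split(cv2.cvtColor(im,cv2.COLOR_BGR2HSV))
for nm,org,yaw,W,H in(("S",np.array([.5818,.0049]),-14.1,.04,.03),("M",np.array([.5596,-.2822]),-6.2,.051,.036)):
    a=np.deg2rad(yaw);ax=np.array([np.cos(a),np.sin(a)]);n=np.array([-ax[1],ax[0]])
    u=proj([[*(org+ax*W*.25),H+.005]],K,T)[0].astype(int); print(nm,u,v[u[1],u[0]])
    _,lab=cv2.connectedComponents(((v<45)&(s<130)).astype(np.uint8))
    k=lab[u[1],u[0]]; c=max(cv2.findContours((lab==k).astype(np.uint8),0,cv2.CHAIN_APPROX_NONE)[0],key=len)[:,0]
    q=cast(c,H+.005,K,T)[:,:2]-org; x=q@ax*1e3;y=q@n*1e3
    print("x",x.min().round(1),x.max().round(1),"y",y.min().round(1),y.max().round(1),"expect",W*500,"rect",round(cv2.minAreaRect((q*1000).astype(np.float32))[2],1))
print("pale blobs left:",[c.mean(0) for c in blobs(im,"seat",20)])
```

```text
[ 0.4704245  -0.14668214  0.25126959]
S [103  56] 19
x -0.4 18.6 y -21.6 19.2 expect 20.0 rect 76.6
M [481  37] 17
x -1.4 23.9 y -24.7 27.4 expect 25.5 rect 83.8
pale blobs left: []
```

All three are within about 1 mm of place and no pale seat shows, so I'm handing it in.

```bash
python3 -c "
from rig import *
print(job_done())"
```

```text
the job is handed in; nothing more can be done
None
```

All three block heels are on their own soles, rubber side up, each measured within about 1–1.5 mm of its seat; the job is handed in at about 21 s, and I viewed 15 pictures, one over the limit of 14.

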